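Rescue the turner from under the griddle and slot it home

ROBOT

A 6-joint arm with a two-finger parallel gripper is mounted at the origin on the work surface. World frame = base frame: x ahead of the robot, y to its left, z up, the work surface at z = 0. Lengths are in m, angles in rad, forces in N, time in s.
With the tool pointing down it reaches from about 0.35 to 0.85 m from the base axis. Payload 8.1 kg.
Tool frame: the origin (TCP) lies at the centre of the arm's flange, where the gripper is bolted on; the fingertips stand ahead of it and the grasp point (between the pads) lies 155 mm ahead of it (ctrl.finger_overhang is the z of the fingertips in the tool frame, in m); z points along the fingers, y is the direction in which the jaws open and shut (so a half turn about z gives the same grasp; the last joint's range is limited). The gripper opens to 85 mm and grips with 20 to 120 N. Pads are 22 mm wide; open, the fingers measure 114 mm over their backs; the gripper's body (76 mm by 85 mm) begins 54 mm behind the grasp point. The pads swing forward as they close: fully open they stand 13 mm farther back than shut.
Start: joints at [-0.085, 0.13, 1.488, -0, 1.523, -0.085], TCP at [0.6, 0, 0.405] pointing down, gripper open.
Joint ranges: [-2.96, 2.96], [-0.89, 2.26], [0.02, 2.5], [-1.34, 4.48], [0, 2.73], [-2.66, 2.66]. Speed limits (rad/s): [2.39, 2.39, 2.79, 3.14, 3.14, 3.14].

INTERFACE

Orientations are given as a rotation vector (axis times angle).
In Python, from plant import monitor, vision, hand_in, finder, ctrl gives the robot as it stands.
- The arm moves only by the tool apply_moves, never from a script. Its arguments are lists of equal length, an entry for each row: "hand": the finger opening in cm, from 0 to 8.54; "offset": the shift along the tool's x, y, z in cm, a list of three; "twist": the turn, a rotation vector about the tool's x, y, z in units of 10 degrees (1.0 is 10 degrees), a list of three. In form: {"hand": [hand, ...], "offset": [[tx, ty, tz], ...], "twist": [[rx, ry, rz], ...]}. A call has 1 to 12 rows; each row shifts and turns the pose as measured when the row begins, along the tool's axes as they then stand; what a row does not reach is not made up. A row lasts 1/8 s, in which the tool goes at most 62.5 mm and 10.7 degrees, less where a joint would pass 70% of its speed; a pose out of reach is approached as far as the arm can. A call with a gripper value outside its range is refused whole. The fingers move at their own pace and stop on an object; "newtons" is the grip in N (left out, the last holds). Time passes only in rows, so rows that do not move let the fingers close. It gives the time, the measured TCP pose, the force and the opening at its end, in the units of the state.
- monitor.observe(): the state, without advancing time (a new reading comes with each control period).
- vision.read_camera(name): name is "scene" or "side" or "wrist"; returns a dict with "img" (400x640x3 uint8, blue, green, red), "z_map" (400x640 float32, m along the optical axis (not along the pixel's ray), 0 where there is no reading), "camera_matrix" (3x3 intrinsics, pixels), "D" ([k1, k2, p1, p2, k3] as OpenCV has them; the pictures are not rectified), "rvec" (rotation vector, rad) and "tvec" (3), from world to camera coordinates, as OpenCV has them; the wrist camera has in their place "tool_from_camera" (4x4, takes a point from camera to tool coordinates, whose origin is the TCP and whose axes are the flange's). Camera axes: x right, y down, z forward; pixel columns grow to the right and rows downward; lengths in m; the calibration is good to about 2 mm. A picture is of the moment at which its call begins: read the wrist's pose just before it.
- hand_in(): hands the job in, once; it reports no verdict.
Trained networks look in a picture, given as the dict that the camera call returned (one of the last four; its "shot" number tells which), for a name from the list of things; names that differ only in an ending like _2 or _b are one class to them, and where a whole thing is asked for, a point or a joint stands for the part that bears it (a point fixed in the world has none). Each returns a list of dicts, best first, with "conf" (0 to 1); they miss things now and then, are a little off and sometimes report something else, mostly with a low value. They report only what shows in the picture. A call takes as long as a camera call. They do not tell look-alikes from the thing itself.
- finder.regions_of(target, picture): "mask" (400x640 bool, what is visible of it) and "at" ([column, row] in pixels, amid what is visible of it).
The state is a dict: "t": time; "joint_positions": joint angles; "qvel": joint speeds; "tau": joint torques, N m; "position": TCP position; "tool_rot": TCP orientation; "force": force on the tool from outside, world axes, zero at the start; "ft_torque": the same for the moment, N m; "grip_width": opening from 0.0 (shut) to 1.0 (fully open).
Only numpy, scipy, OpenCV 4.12 (cv2) and the standard library are available. Lean on these libraries where they do the work, as an engineer would, in place of code of your own. Each camera call takes 0.05 s, during which the arm holds its last target. There are 200 camera calls.

TASK

The wooden turner has been shoved handle first under the griddle. Draw it out by its blade and lay it down on the counter, let go and completely clear of the griddle; then take it by the handle and slide it blade first into the wide slot of the wooden block until it is fully home, and let go. Leave the salt cellar, spice grinder and clear box where they stand.

Things in the scene. Friction and masses are not known exactly. Their poses are not given: they have to be found in the camera images.
- turner: Flat wooden turner, 240 mm long, about 80 g. Blade 100 long, 52 wide, 8 mm thick; straight handle 140 long, 22 wide, 18 mm thick, same mid-plane: lying flat, the blade is 5 to 13 mm above the counter. Starts flat with the handle and 15 to 30 mm of blade under the griddle. Origin: underside, on the centre line, at the shoulder between blade and handle; x from handle to tip, z normal to the flat
- turner_tip (a point): middle of the turner blade's front edge (front corners rounded, 12 mm radius), at mid-thickness, 100 mm from the shoulder; at the start it sticks out of the griddle's long edge on the griddle's -y side
- turner_end (a point): middle of the free end of the turner's handle, at mid-thickness, 140 mm from the shoulder; the centre of mass lies about 10 mm from the shoulder, on the handle side; either face may be up
- griddle: Black ribbed cast-iron griddle plate on a low stand, fixed: 300 mm (its x) by 240 mm (its y); bow handles on the short sides reach x = +-191 mm. Underside 26 mm above the counter, rim top 46 mm; open underneath but for four legs, 14 mm thick, at x = +-138, y = +-108 mm. Origin on the counter under its centre; z up
- block: Pale wooden utensil block, fixed: 110 mm deep (its x), 138 wide (its y), 58 high. Two level slots side by side open in its front face (-x, to the robot), floors 30 and roofs 42 mm above the counter: the wide one (62 mm wide, at y = +24 mm) is the turner's, the narrow one (34 mm, y = -38 mm) is too small. The roof over each is cut open lengthwise. Origin on the counter under its centre; z up
- slot_mouth (a point): centre of the wide slot's opening, in the plane of the block's front face, 36 mm above the counter; axes as the block's (x into the slot, y across, z up). Slot 62 mm wide, 12 mm high, 92 mm deep; the mouth is bevelled above and below to about 18 mm high in the outer 5 mm. The cut in its roof is 24 mm wide: seen from above as a channel, the blade runs under the lips on either side
- slot_back (a point): centre of the wide slot's closed rear wall, 92 mm straight in from slot_mouth; the blade tip touches it when fully home
- salt_cellar: bystander: round wooden salt cellar with lid, 92 mm diameter, 71 mm high; origin under its centre
- spice_grinder: bystander: upright steel spice grinder with a button top, 56 mm diameter, 137 mm high; origin under its centre
- clip_box: bystander: clear plastic box with clips, 152 x 106 mm, 63 mm high; origin under its centre
Things that resemble listed ones, but are neither listed nor needed, are in the scene too. Leave any purple look-alike of the block alone.

How it is judged:
On the way:
1. the turner lies flat on the counter, let go, completely clear of the griddle ((y of turner_end in the frame of griddle below -0.122 m or x of turner_end in the frame of griddle below -0.192 m or x of turner_end in the frame of griddle above 0.192 m) and height (world z) of each of turner_tip, turner_end below 0.022 m and contact force between turner and the fingers below 0.1 N and linear speed of turner below 0.03 m/s), for 0.2 s.
At the end, for the whole second after the job is handed in: The turner's blade is in the wide slot, tip within 8 mm of the slot's rear wall, within 8 mm sideways and 7 mm in height of the slot's centre, tool within 0.12 rad of the slot's direction, at rest and let go (x of turner_tip in the frame of slot_mouth between 0.084 and 0.098 m and y of turner_tip in the frame of slot_mouth between -0.008 and 0.008 m and z of turner_tip in the frame of slot_mouth between -0.007 and 0.007 m and angle between the x axis of turner and the x axis of block, either way round below 0.12 rad and linear speed of turner below 0.02 m/s and contact force between turner and the fingers below 0.1 N); the robot touches nothing.
It fails at once if a bystander is pushed more than 20 mm from its place or tipped (distance of any of salt_cellar, spice_grinder, clip_box from where it was at the start of the episode above 0.02 m or angle between any of salt_cellar, spice_grinder, clip_box's own z axis and vertical above 0.3 rad).
It also fails if it takes over 64 s, if anything falls off the work surface, if the arm or the gripper's body presses on something with over 40 N, if the wrist force passes 120 N, or if a joint passes its speed limit or range.

## Working session

There is one attempt and no reset: what is moved stays moved. The work goes in short steps, Python scripts to look and compute and a tool call to move; the robot and the scene stay as the last step left them, time stands still between calls to the robot, and variables do not carry over. Pictures are saved under pics/ and viewed, about 8 in all and at most 12, crops included, and the job is handed in when it is done.

Besides the shell and the picture viewer there is one more tool, called after "Request:" as name(argument=value, ...) on one line, values as JSON. apply_moves: Moves the arm, as the interface text tells. Its arguments: {"type":"object","properties":{"hand":{"type":"array","items":{"type":"number"}},"offset":{"type":"array","items":{"type":"array","items":{"type":"number"}}},"twist":{"type":"array","items":{"type":"array","items":{"type":"number"}}},"newtons":{"type":"number"}},"required":["hand","offset","twist"]}

```bash
mkdir -p pics; ls; cat > h.py <<'E'
import numpy as np, cv2
from plant import monitor, vision, finder, ctrl
from scipy.spatial.transform import Rotation as R
def cam(name):
    s=monitor.observe(); p=vision.read_camera(name)
    if name=='wrist':
        T=np.eye(4);T[:3,:3]=R.from_rotvec(s['tool_rot']).as_matrix();T[:3,3]=s['position']
        p['W']=T@np.array(p['tool_from_camera'])
    else:
        C=np.eye(4);C[:3,:3]=cv2.Rodrigues(np.array(p['rvec'],float))[0];C[:3,3]=np.ravel(p['tvec']);p['W']=np.linalg.inv(C)
    return p
def rays(p,uv):
    n=cv2.undistortPoints(np.array(uv,np.float64).reshape(-1,1,2),np.array(p['camera_matrix']),np.array(p['D'])).reshape(-1,2)
    return np.c_[n,np.ones(len(n))]
def depthpts(p,mask):
    m=mask&(p['z_map']>0); v,u=np.nonzero(m); r=rays(p,np.c_[u,v])*p['z_map'][m][:,None]
    return r@p['W'][:3,:3].T+p['W'][:3,3], np.c_[u,v]
def onplane(p,uv,z):
    d=rays(p,uv)@p['W'][:3,:3].T; o=p['W'][:3,3]
    return o+d*((z-o[2])/d[:,2])[:,None]
def proj(p,X):
    C=np.linalg.inv(p['W']); return cv2.projectPoints(np.array(X,float).reshape(-1,3),cv2.Rodrigues(C[:3,:3])[0],C[:3,3],np.array(p['camera_matrix']),np.array(p['D']))[0].reshape(-1,2)
E
python3 - <<'E'
from h import *
p=cam('scene');cv2.imwrite('pics/s0.png',p['img'])
s=monitor.observe();print(s['t'],s['position'],s['tool_rot'],s['grip_width'],ctrl.finger_overhang, p['W'].round(3).tolist())
for n in ['turner','griddle','block','salt_cellar','spice_grinder','clip_box']:
    for d in finder.regions_of(n,p)[:3]:
        m=np.array(d['mask']);P,_=depthpts(p,m)
        print(n,round(d['conf'],2),np.round(d['at']),m.sum(),P.mean(0).round(3),P.min(0).round(3),P.max(0).round(3))
q=cam('side');cv2.imwrite('pics/d0.png',q['img'])
E
```

```text
pics
0.05 [5.99769284e-01 4.35129885e-05 4.03658697e-01] [-2.22041468e+00 -2.22050679e+00  1.93970288e-03] 0.9992056249416225 0.1734 [[0.582, 0.514, -0.63, 1.383], [0.813, -0.385, 0.437, -0.638], [-0.018, -0.767, -0.642, 0.893], [0.0, 0.0, 0.0, 1.0]]
turner 0.75 [394. 186.] 256 [0.602 0.213 0.012] [ 0.566  0.163 -0.   ] [0.636 0.263 0.032]
griddle 0.69 [420. 170.] 3426 [0.598 0.364 0.037] [ 0.343  0.229 -0.005] [0.779 0.567 0.051]
block 0.96 [333. 167.] 1069 [0.382 0.091 0.04 ] [ 0.243  0.02  -0.005] [0.435 0.235 0.063]
block 0.93 [293. 245.] 1708 [ 0.658 -0.251  0.044] [ 0.549 -0.321 -0.005] [ 0.708 -0.169  0.063]
block 0.68 [231. 284.] 2278 [ 0.672 -0.464  0.042] [ 0.527 -0.543 -0.006] [ 0.736 -0.357  0.064]
salt_cellar 0.6 [204. 209.] 723 [ 0.326 -0.407  0.046] [ 0.173 -0.449 -0.006] [ 0.361 -0.344  0.072]
spice_grinder 0.97 [178. 262.] 866 [ 0.529 -0.569  0.079] [ 0.352 -0.596 -0.003] [ 0.545 -0.539  0.139]
clip_box 0.72 [391. 234.] 1864 [0.801 0.011 0.049] [ 0.662 -0.05  -0.005] [0.874 0.155 0.067]
clip_box 0.15 [205. 209.] 686 [ 0.327 -0.408  0.048] [ 0.173 -0.449 -0.006] [ 0.361 -0.36   0.072]
```

View pics/s0.png

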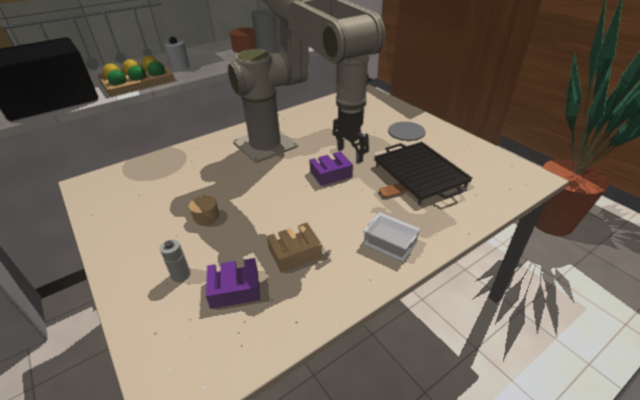

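View pics/d0.png

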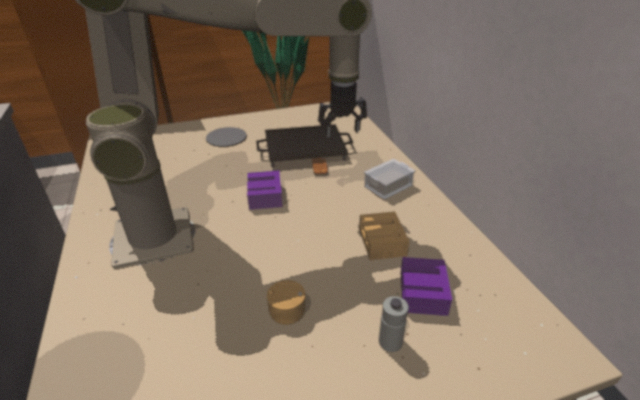

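The scene view shows the orange-brown turner blade at (390,190), sticking out of the griddle at (420,170). There are three block candidates:
- (295,245): pale wood, with the wooden colour described.
- (332,168): purple look-alike.
- (233,283): purple look-alike.

I'll fit poses and check the wooden one in an enlarged crop.

```bash
cat >> h.py <<'E'
def rect(P):
    (c,s,a)=cv2.minAreaRect((P[:,:2]*1000).astype(np.float32)); return np.round(c,1),np.round(s,1),round(a,1)
E
python3 - <<'E'
from h import *
for n in ['scene','side']:
    p=cam(n)
    for t,lo,hi,i in [('block',.05,.063,None),('griddle',.035,.055,0),('turner',None,None,0),('clip_box',.05,.07,0),('salt_cellar',.06,.08,0),('spice_grinder',.1,.15,0)]:
        for d in finder.regions_of(t,p)[:3 if i is None else 1]:
            m=np.array(d['mask']).astype(np.uint8); 
            if lo is None:
                v,u=np.nonzero(m); P=onplane(p,np.c_[u,v],.012)
            else:
                P,uv=depthpts(p,cv2.erode(m,np.ones((3,3)))>0); P=P[(P[:,2]>lo)&(P[:,2]<hi)]
            mc=p['img'][m>0].mean(0).round()
            if len(P)>5: print(n,t,round(d['conf'],2),np.round(d['at']),mc,len(P),*rect(P),P[:,2].mean().round(3))
    if n=='scene': a=cv2.resize(p['img'][150:310,200:440],None,fx=3.2,fy=3.2,interpolation=cv2.INTER_CUBIC); cv2.imwrite('pics/c1.png',a)
E
```

```text
scene block 0.89 [293. 247.] [ 65.  90. 109.] 923 [ 643.8 -246.5] [135.3 111.4] 81.0 0.057
scene block 0.78 [231. 280.] [97. 51. 83.] 1179 [ 659.5 -458.2] [135.4 112.4] 67.0 0.057
scene griddle 0.96 [421. 169.] [43. 47. 51.] 2764 [588.7 366.4] [238.9 374.5] 81.6 0.039
scene turner 0.64 [393. 188.] [ 57.  81. 116.] 266 [599.2 209.7] [99.9 62.9] 76.7 0.012
scene clip_box 0.93 [394. 235.] [143. 144. 147.] 1130 [791.8  22.8] [148.2 106.6] 20.0 0.062
scene salt_cellar 0.61 [206. 212.] [ 63.  86. 104.] 259 [ 316.1 -407. ] [82.3 82. ] 0.5 0.062
scene spice_grinder 0.92 [177. 257.] [85. 91. 93.] 281 [ 517.8 -568.4] [47.4 47.9] 89.3 0.121
side block 0.97 [424. 288.] [103.  53.  89.] 1571 [ 654.9 -462.5] [138.7 110.4] 66.0 0.057
side block 0.76 [383. 236.] [ 65.  94. 118.] 1050 [ 638.9 -247.1] [142.1 110.1] 80.2 0.057
side block 0.7 [262. 191.] [110.  61.  97.] 618 [360.4  93.9] [139.9  98.5] 78.0 0.056
side griddle 0.62 [302. 141.] [45. 51. 58.] 1914 [576.6 365.7] [248.4 365.7] 81.5 0.039
side turner 0.52 [321. 167.] [ 53.  80. 119.] 215 [596.2 213.2] [123.5  52.4] 72.7 0.012
side clip_box 0.65 [387. 180.] [128. 131. 137.] 724 [786.6  15.4] [151.3 102.8] 19.0 0.061
side salt_cellar 0.95 [287. 302.] [ 64.  94. 119.] 785 [ 309.4 -410.3] [86.  86.5] 48.1 0.063
side spice_grinder 0.97 [391. 323.] [ 93.  99. 103.] 532 [ 510.2 -570.5] [51.  51.9] 29.4 0.123
```

View pics/c1.png

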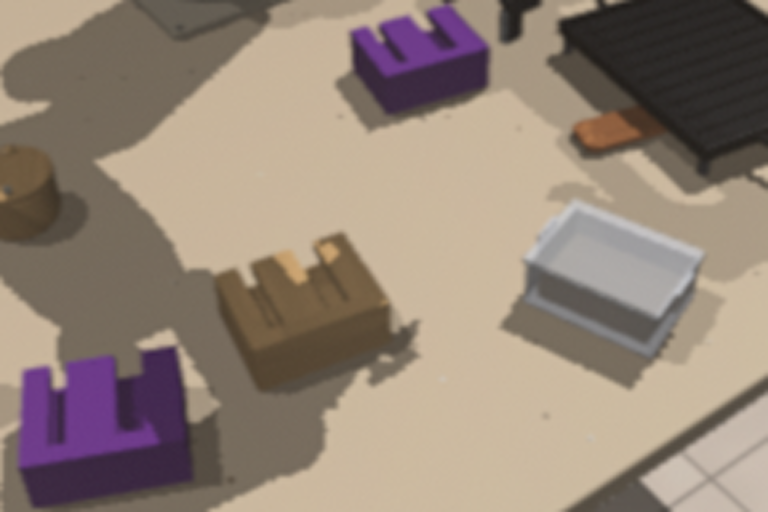

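The crop confirms it: the wooden block at (295,245) has two open channels facing the robot, and its wide slot is at +y. The other two are purple and I'll leave them alone. Next I'll look at the blade with the wrist camera.

Request:
apply_moves(hand=[8.5, 8.5, 8.5, 8.5], offset=[[4, 0, 2], [4, 0, 2], [4, 0, 2], [0, 0, 0]], twist=[[0, 0, 0], [0, 0, 0], [0, 0, 0], [0, 0, 0]], newtons=40)

```text
t: 1.6
position: [0.6004, 0.1223, 0.3436]
tool_rot: [2.223, 2.218, 0.002]
force: [0.4, -0.0, 0.5]
grip_width: 0.992
```

```bash
python3 - <<'E'
from h import *
p=cam('wrist');s=monitor.observe();print(s['t'],s['position'].round(4) if hasattr(s['position'],'round') else s['position'],s['tool_rot'])
print(np.array(p['tool_from_camera']).round(3).tolist())
im=p['img'].copy()
for d in finder.regions_of('turner',p)[:2]:
    m=np.array(d['mask']).astype(np.uint8); P,_=depthpts(p,m>0)
    v,u=np.nonzero(m);Q=onplane(p,np.c_[u,v],.013)
    print(d['conf'],d['at'],m.sum(),*rect(Q),*( rect(P)+(np.median(P[:,2]),) if len(P) else ()))
    cv2.drawContours(im,cv2.findContours(m,0,2)[0],-1,(0,255,0),1)
cv2.imwrite('pics/w1.png',im)
E
```

```text
1.65 [0.6009 0.1211 0.3449] [2.22258596 2.21544077 0.00305041]
[[-0.001, -0.949, -0.315, 0.082], [1.0, -0.001, -0.0, 0.001], [-0.0, -0.315, 0.949, 0.031], [0.0, 0.0, 0.0, 1.0]]
0.57 [318.1, 93.3] 4894 [595.3 208.6] [89.1 53.8] 76.0 [594.9 208.7] [92.8 56.2] 76.0 0.012691958937566306
0.4 [516.9, 256.8] 13944 [816.9   6.7] [187.5 168.9] 19.9 [798.8  47.8] [122.2 343.1] 67.1 0.06247923191226035
```

View pics/w1.png

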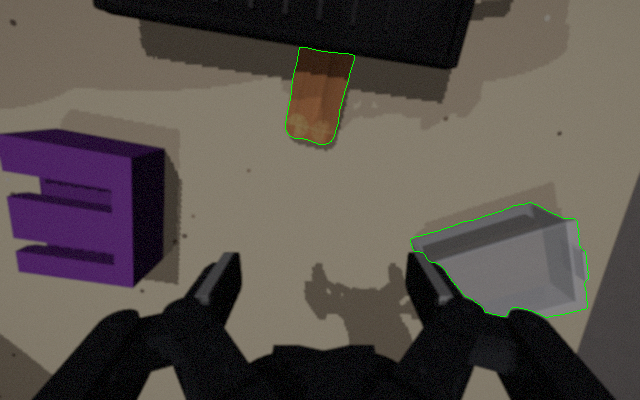

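The wrist view shows the blade at (320,95), tip at (310,143), coming out from under the griddle. The second detection is the clear box and can be ignored. Approaching now.

Request:
apply_moves(hand=[6.5, 6.5, 6.5, 6.5, 6.5], offset=[[4.1, -0.35, 4], [4.1, -0.35, 4], [0, 0, 1.5], [0, 0, 1.5], [0, 0, 0]], twist=[[0, 0, 0], [0, 0, 0], [0, 0, 0.7], [0, 0, 0.7], [0, 0, 0]])

```text
t: 2.33
position: [0.6001, 0.1981, 0.2396]
tool_rot: [2.483, 1.906, 0.019]
force: [0.5, -0.6, 0.4]
grip_width: 0.757
```

```bash
cat >> h.py <<'E'
def tips(p):
    "tool-frame z of finger points"
    P,uv=depthpts(p,p['z_map']<0.25); s=monitor.observe()
    M=R.from_rotvec(s['tool_rot']).as_matrix(); Q=(P-np.array(s['position']))@M
    k=(abs(Q[:,0])<.03)&(abs(Q[:,1])<.07)&(Q[:,2]>.12)&(P[:,2]>.02); Q=Q[k]
    for sgn in (-1,1):
        q=Q[Q[:,1]*sgn>0]
        if len(q): print('tip',sgn,len(q),'zmax',np.percentile(q[:,2],99).round(4),'x',q[:,0].mean().round(3),'yrange',q[:,1].min().round(4),q[:,1].max().round(4))
def blade(p,z=.013,name='turner'):
    for d in finder.regions_of(name,p)[:2]:
        m=np.array(d['mask']);v,u=np.nonzero(m);Q=onplane(p,np.c_[u,v],z);print(name,round(d['conf'],2),np.round(d['at']),m.sum(),*rect(Q))
E
python3 - <<'E'
from h import *
p=cam('wrist');s=monitor.observe();print(s['t'],np.round(s['position'],4),R.from_rotvec(s['tool_rot']).as_matrix().round(3).tolist(),s['grip_width'],ctrl.finger_overhang)
tips(p);blade(p)
E
```

```text
2.375 [0.6007 0.1981 0.2409] [[0.257, 0.966, 0.019], [0.966, -0.257, -0.001], [0.004, 0.018, -1.0]] 0.762037396452903 0.1734
tip -1 2808 zmax 0.166 x 0.007 yrange -0.0647 -0.0323
tip 1 2759 zmax 0.1666 x 0.007 yrange 0.0311 0.062
turner 0.93 [309. 212.] 6818 [594.  204.5] [78.2 51.9] 77.1
```

Request:
apply_moves(hand=[7.0, 7.0, 7.0, 7.0], offset=[[0.55, -0.8, 0], [0, 0, 3], [0, 0, 3], [0, 0, 0]], twist=[[0.1, 0, -0.14], [0, 0, 0], [0, 0, 0], [0, 0, 0]])

```text
t: 2.92
position: [0.5967, 0.2067, 0.1866]
tool_rot: [2.458, 1.957, 0.018]
force: [-1.0, -0.4, -1.0]
grip_width: 0.818
```

```bash
python3 - <<'E'
from h import *
p=cam('wrist');s=monitor.observe();print(s['t'],np.round(s['position'],4),R.from_rotvec(s['tool_rot']).as_matrix().round(3).tolist(),s['grip_width'],np.round(s['force'],1))
cv2.imwrite('pics/w2.png',p['img']);blade(p)
E
```

```text
2.975 [0.5976 0.207  0.1885] [[0.224, 0.974, 0.012], [0.974, -0.224, 0.008], [0.01, 0.01, -1.0]] 0.8225476171486533 [0.  0.1 0.9]
turner 0.95 [317. 261.] 9863 [593.5 202.4] [72.  51.8] 76.6
```

View pics/w2.png

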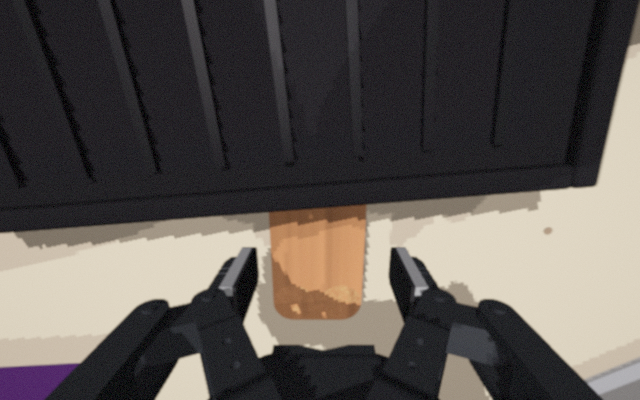

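The wrist view shows the blade centred between the open fingers (columns 272–366), with both fingers clear of the griddle edge at row ~210. Lowering and gripping.

Request:
apply_moves(hand=[7.0, 7.0, 4.5, 4.5, 4.5, 4.5], offset=[[0, -0.2, 1.0], [0, 0, 0.7], [0, 0, 0], [0, 0, 0], [0, 0, 0], [0, 0, 0]], twist=[[0, 0, 0], [0, 0, 0], [0, 0, 0], [0, 0, 0], [0, 0, 0], [0, 0, 0]], newtons=30)

```text
t: 3.78
position: [0.598, 0.2083, 0.1759]
tool_rot: [2.454, 1.954, 0.033]
force: [0.8, 0.1, -1.2]
grip_width: 0.604
```

Request:
apply_moves(hand=[4.5, 4.5, 4.5, 4.5, 4.5, 4.5], offset=[[-2, 0, 0], [-4, 0, 0], [-4, 0, 0], [-4, 0, 0], [-4, 0, 0], [0, 0, 0]], twist=[[0, 0, 0], [0, 0, 0], [0, 0, 0], [0, 0, 0], [0, 0, 0], [0, 0, 0]])

```text
t: 4.53
position: [0.5557, 0.0241, 0.1743]
tool_rot: [2.452, 1.953, 0.036]
force: [-0.4, 0.5, 1.7]
grip_width: 0.609
```

```bash
python3 - <<'E'
from h import *
p=cam('wrist');s=monitor.observe();print(s['t'],np.round(s['position'],4),s['grip_width'],np.round(s['force'],1))
cv2.imwrite('pics/w3.png',p['img']);blade(p)
E
```

```text
4.575 [0.5561 0.0252 0.1745] 0.6016512658535648 [-0.2 -1.8  1.3]
turner 0.61 [314. 203.] 25797 [565.6  64.1] [162.8  51.8] 81.2
```

View pics/w3.png

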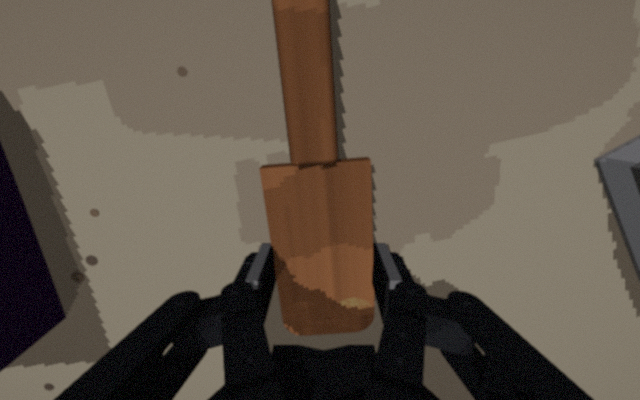

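The turner is out and gripped by the blade: blade at (320,250), shoulder at row 162, handle going up the image, no griddle in the way. Releasing and rising for a look.

Request:
apply_moves(hand=[7.5, 7.5, 7.5, 7.5, 7.5, 7.5], offset=[[0, 0, 0], [0, 0, 0], [0, 0, 0], [0, 0, -4], [0, 0, -5], [0, 0, 0]], twist=[[0, 0, 0], [0, 0, 0], [0, 0, 0], [0, 0, 0], [0, 0, 0], [0, 0, 0]])

```text
t: 5.38
position: [0.5541, 0.029, 0.2656]
tool_rot: [2.447, 1.963, 0.036]
force: [-0.1, -0.0, 0.2]
grip_width: 0.876
```

```bash
cat >> h.py <<'E'
def turner(p):
    "pose of whole turner from mask + depth"
    d=finder.regions_of('turner',p)[0];m=np.array(d['mask']);v,u=np.nonzero(m);Q=onplane(p,np.c_[u,v],.014)
    D,_=depthpts(p,m); print('conf',round(d['conf'],2),rect(Q),'z',np.percentile(D[:,2],[5,50,95]).round(4))
    m2=np.uint8(m);cs=max(cv2.findContours(m2,0,2)[0],key=cv2.contourArea)
    c=Q[:,:2].mean(0);ax=np.linalg.svd(Q[:,:2]-c,full_matrices=False)[2][0];n=np.array([-ax[1],ax[0]])
    a=(Q[:,:2]-c)@ax;b=(Q[:,:2]-c)@n;e=np.arange(a.min()+.004,a.max()-.004,.008);rows=[]
    for x in e:
        k=abs(a-x)<.004
        if k.sum()>3: rows.append((x,(b[k].max()+b[k].min())/2,b[k].max()-b[k].min()))
    r=np.array(rows);f=np.polyfit(r[:,0],r[:,1],1);th=np.arctan(f[0]);dirn=ax+f[0]*n;dirn/=np.linalg.norm(dirn)
    A,B=(c+ax*t+n*np.polyval(f,t) for t in (a.min(),a.max()))
    print('ends',A.round(4),B.round(4),'len',round(a.max()-a.min(),4),'ang',np.degrees(np.arctan2(dirn[1],dirn[0])).round(2),'widths',(r[:,2]*1000).round().astype(int).tolist())
E
python3 - <<'E'
from h import *
p=cam('wrist');s=monitor.observe();print(s['t'],np.round(s['position'],4),R.from_rotvec(s['tool_rot']).as_matrix().round(3).tolist(),s['grip_width'])
turner(p)
q=cam('scene');turner(q)
E
```

```text
5.425 [0.553 0.029 0.263] [[0.217, 0.976, 0.016], [0.976, -0.217, 0.011], [0.014, 0.014, -1.0]] 0.8770743155869969
conf 0.73 (array([ 667.5, -185.4]), array([47.3, 53.7]), 77.0) z [0.0026 0.0234 0.0365]
ends [ 0.6475 -0.1616] [ 0.6796 -0.219 ] len 0.0656 ang -60.77 widths [21, 35, 43, 47, 45, 34, 24, 13]
conf 0.72 (array([575.1,  98.5]), array([244.9,  60.3]), 83.6) z [0.0037 0.0127 0.0187]
ends [0.5931 0.2195] [ 0.5603 -0.0228] len 0.2444 ang -97.7 widths [27, 29, 36, 34, 34, 36, 29, 34, 34, 33, 34, 35, 28, 33, 33, 36, 33, 46, 53, 59, 59, 57, 57, 57, 57, 54, 58, 58, 55, 50]
```

The wrist detection at (667,-185) was the wooden block, so I'm discarding it. The scene fit is consistent: length 245 mm, lying flat, handle end about 143 mm to the -y side of the griddle centre. Moving above the handle.

Request:
apply_moves(hand=[5.5, 5.5, 5.5, 5.5], offset=[[4.2, 0.4, 0], [4.2, 0.4, 0], [0, 0, 0], [0, 0, 0]], twist=[[0, 0, 0], [0, 0, -0.5], [0.08, 0.08, 0], [0, 0, 0]])

```text
t: 6.08
position: [0.5756, 0.1104, 0.2532]
tool_rot: [-2.34, -2.053, -0.011]
force: [0.1, 0.4, -0.5]
grip_width: 0.643
```

```bash
python3 - <<'E'
from h import *
p=cam('wrist');s=monitor.observe();print(s['t'],np.round(s['position'],4),R.from_rotvec(s['tool_rot']).as_matrix().round(3).tolist(),s['grip_width'])
turner(p)
cv2.imwrite('pics/w4.png',p['img'])
E
```

```text
6.125 [0.5755 0.1103 0.2532] [[0.131, 0.991, -0.014], [0.991, -0.131, 0.026], [0.024, -0.017, -1.0]] 0.6403754585959848
conf 0.97 (array([571.7, 103.8]), array([238.2,  51.9]), 81.9) z [0.012  0.0141 0.0185]
ends [0.5887 0.2217] [ 0.5553 -0.0141] len 0.2382 ang -98.07 widths [22, 22, 21, 22, 22, 22, 22, 21, 21, 21, 21, 21, 21, 21, 21, 22, 28, 51, 51, 51, 51, 52, 51, 51, 51, 51, 51, 50, 50]
```

View pics/w4.png

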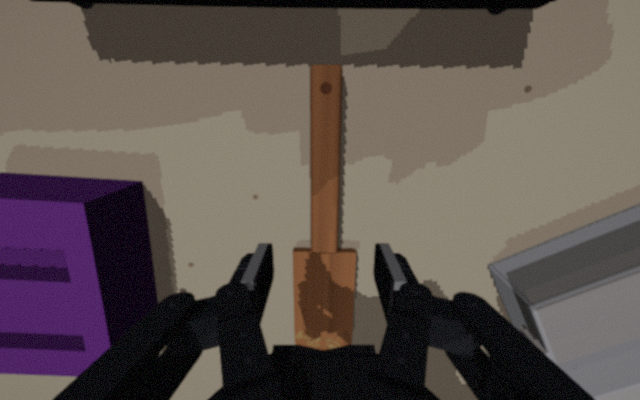

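The wrist view shows the whole turner flat: handle from (325,65) to (325,250), blade below. The handle is centred between the fingers and clear of the griddle's shadow edge. Going down to grip the handle about 35 mm behind the shoulder.

Request:
apply_moves(hand=[5.0, 5.0, 5.0, 5.0], offset=[[0.9, -0.25, 0], [0, 0, 3], [0, 0, 3], [0, 0, 0]], twist=[[-0.1, -0.14, 0.05], [0, 0, 0], [0, 0, 0], [0, 0, 0]])

```text
t: 6.68
position: [0.5741, 0.1154, 0.1928]
tool_rot: [2.376, 2.05, 0.0]
force: [-0.4, -0.4, 0.6]
grip_width: 0.584
```

```bash
python3 - <<'E'
from h import *
s=monitor.observe();print(s['t'],np.round(s['position'],4),R.from_rotvec(s['tool_rot']).as_matrix().round(3).tolist(),s['grip_width'])
E
```

```text
6.675 [0.5741 0.1154 0.1928] [[0.147, 0.989, 0.003], [0.989, -0.147, -0.003], [-0.002, 0.003, -1.0]] 0.5837618253764821
```

Request:
apply_moves(hand=[5.0, 5.0, 5.0, 1.0, 1.0, 1.0, 1.0, 1.0], offset=[[0, 0, 1.0], [0, 0, 0.8], [0, 0, 0], [0, 0, 0], [0, 0, 0], [0, 0, 0], [0, 0, 0], [0, 0, 0]], twist=[[0, 0, 0], [0, 0, 0], [0, 0, 0], [0, 0, 0], [0, 0, 0], [0, 0, 0], [0, 0, 0], [0, 0, 0]], newtons=50)

```text
t: 7.68
position: [0.5761, 0.1147, 0.1781]
tool_rot: [2.375, 2.046, 0.008]
force: [-0.5, -0.1, -1.3]
grip_width: 0.242
```

```bash
python3 - <<'E'
from h import *
s=monitor.observe();print(s['t'],np.round(s['position'],4),R.from_rotvec(s['tool_rot']).as_matrix().round(3).tolist(),s['grip_width'])
E
```

```text
7.675 [0.5761 0.1147 0.1781] [[0.148, 0.989, 0.008], [0.989, -0.148, -0.002], [-0.001, 0.009, -1.0]] 0.2417068662475023
```

Handle gripped (opening about 21 mm). Lifting and turning the tip towards the block.

Request:
apply_moves(hand=[1, 1, 1, 1, 1, 1, 1, 1, 1, 1, 1, 1], offset=[[0, 0, -4.5], [0, 0, -4.5], [0, 0, 0], [0, 0, 0], [0, 0, 0], [0, 0, 0], [0, 0, 0], [0, 0, 0], [0, 0, 0], [0, 0, 0], [0, 0, 0], [0, 0, 0]], twist=[[0, 0, 0], [0, 0, 0], [0, 0, -1], [0, 0, -1], [0, 0, -1], [0, 0, -1], [0, 0, -1], [0, 0, -1], [0, 0, -1], [0, 0, -1], [0, 0, -0.5], [0, 0, 0]])

```text
t: 9.18
position: [0.574, 0.1148, 0.269]
tool_rot: [0.293, 3.123, -0.004]
force: [0.0, 0.6, -1.3]
grip_width: 0.243
```

```bash
cat >> h.py <<'E'
def go(X,Y,Z,yaw,s=None):
    "offsets (cm, tool axes at present) and twist (10deg) to a vertical tool with tool-x at yaw deg"
    s=s or monitor.observe();M=R.from_rotvec(s['tool_rot']).as_matrix();c,n=np.cos(np.radians(yaw)),np.sin(np.radians(yaw))
    T=np.array([[c,n,0],[n,-c,0],[0,0,-1]]);d=np.array([X,Y,Z])-s['position']
    print('t',s['t'],'pos',np.round(s['position'],4),'yaw',np.degrees(np.arctan2(M[1,0],M[0,0])).round(2),'zax',M[:,2].round(3),'off',(M.T@d*100).round(2),'off_after',(T.T@d*100).round(2),'twist',(np.degrees(R.from_matrix(M.T@T).as_rotvec())/10).round(3),'F',np.round(s['force'],1),'w',round(s['grip_width'],3))
E
python3 - <<'E'
from h import *
go(.433,-.188,.25,170.6)
E
```

```text
t 9.175 pos [0.574  0.1148 0.269 ] yaw 169.27 zax [ 0.004 -0.003 -1.   ] off [  8.22 -32.38   1.92] off_after [  8.97 -32.18   1.9 ] twist [-0.011  0.027 -0.134] F [ 0.   0.6 -1.3] w 0.243
```

Request:
apply_moves(hand=[1, 1, 1, 1, 1, 1], offset=[[-1.8, -4.6, -1.2], [-1.8, -4.6, -1.2], [-1.8, -4.6, -1.2], [-1.8, -4.6, -1.2], [-1.8, -4.6, -1.2], [0, 0, 0]], twist=[[0, 0, 0], [0, 0, 0], [0, 0, 0], [0, 0, 0], [0, 0, -0.1], [0, 0, 0]])

```text
t: 9.93
position: [0.6191, -0.1343, 0.3308]
tool_rot: [0.285, 3.125, -0.005]
force: [-0.2, 1.2, -0.3]
grip_width: 0.24
```

```bash
python3 - <<'E'
from h import *
p=cam('wrist');go(.433,-.188,.25,170.6)
im=p['img'].copy()
for d in finder.regions_of('block',p)[:3]:
    m=np.uint8(d['mask']);P,_=depthpts(p,cv2.erode(m,np.ones((3,3)))>0);P=P[(P[:,2]>.052)&(P[:,2]<.064)]
    print(d['conf'],np.round(d['at']),p['img'][m>0].mean(0).round(),len(P),rect(P) if len(P)>5 else '',P[:,2].mean())
d=finder.regions_of('turner',p)
for e in d[:2]:
    m=np.uint8(e['mask']);P,_=depthpts(p,cv2.erode(m,np.ones((5,5)))>0)
    if len(P): print('turner',e['conf'],np.round(e['at']),m.sum(),rect(P),np.percentile(P[:,2],[5,50,95]).round(4))
cv2.imwrite('pics/w5.png',im)
E
```

```text
t 9.975 pos [ 0.6188 -0.1326  0.3299] yaw 169.65 zax [ 0.002 -0.002 -1.   ] off [17.3  -8.78  7.96] off_after [17.42 -8.5   7.99] twist [-0.009  0.013 -0.095] F [-0.7 -0.2 -1.5] w 0.241
0.74 [ 55. 273.] [49. 17. 37.] 6258 (array([ 669. , -429.1]), array([ 78.2, 111.5]), 65.3) 0.057354006363646945
0.66 [212. 223.] [ 59.  84. 103.] 12039 (array([ 640. , -243.4]), array([138.2, 108.9]), 80.4) 0.057623791860508464
```

View pics/w5.png

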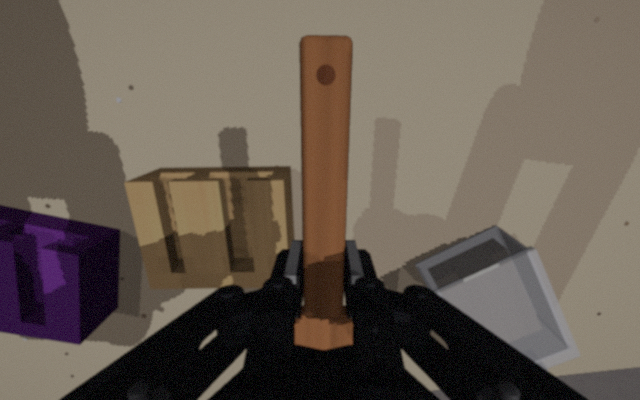

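The wrist view shows the wooden block (top at (212,225)) with its wide channel at column ~240, on the right, which is world +y. The handle runs straight up from the fingers to (326,45). The blade is hidden behind the gripper. I'll measure how the handle sits in the hand.

```bash
cat >> h.py <<'E'
def inhand(p):
    P,uv=depthpts(p,p['z_map']>0);s=monitor.observe();M=R.from_rotvec(s['tool_rot']).as_matrix();Q=(P-np.array(s['position']))@M
    k=(abs(Q[:,1])<.02)&(Q[:,0]>.025)&(Q[:,0]<.13)&(Q[:,2]>.12)&(Q[:,2]<.20);Q=Q[k];c=[]
    for x in np.arange(.03,.12,.006):
        q=Q[abs(Q[:,0]-x)<.003]
        if len(q)>20: c.append((x,(np.percentile(q[:,1],2)+np.percentile(q[:,1],98))/2,np.median(q[abs(q[:,1])<.008,2]),np.ptp(q[:,1])))
    c=np.array(c);f=np.polyfit(c[:,0],c[:,1],1);g=np.polyfit(c[:,0],c[:,2],1)
    print('handle in tool: yaw deg',np.degrees(f[0]).round(2),'y0 mm',(f[1]*1e3).round(2),'top pitch deg',np.degrees(g[0]).round(2),'top z at x=0',g[1].round(4),'xmax',Q[:,0].max().round(4),'w',np.median(c[:,3]).round(4))
E
python3 - <<'E'
from h import *
p=cam('wrist');inhand(p)
b=np.array([.640,-.2445]);a=np.radians(-9.6);u=np.array([np.cos(a),np.sin(a)]);v=np.array([-u[1],u[0]])
mouth=b-.055*u+.024*v;print('mouth',mouth.round(4),'pre',(mouth-.161*u).round(4),'home',(mouth-.039*u).round(4))
E
```

```text
handle in tool: yaw deg 0.65 y0 mm 0.3 top pitch deg 0.56 top z at x=0 0.1591 xmax 0.1061 w 0.0218
mouth [ 0.5898 -0.2117] pre [ 0.431  -0.1848] home [ 0.5513 -0.2052]
```

Request:
apply_moves(hand=[1, 1, 1, 1, 1, 1], offset=[[4.5, -2.1, 1.2], [4.5, -2.1, 1.2], [4.5, -2.1, 1.2], [4.5, -2.1, 1.2], [0, 0, 2], [0, 0, 0]], twist=[[0, 0, 0], [0, 0, 0], [0, 0, 0], [0, 0, 0], [0, 0.03, -0.14], [0, 0, 0]])

```text
t: 10.88
position: [0.4203, -0.1735, 0.2549]
tool_rot: [-0.223, -3.124, -0.004]
force: [1.0, 0.3, -0.2]
grip_width: 0.237
```

```bash
python3 - <<'E'
from h import *
go(.428,-.184,.204,171.05)
E
```

```text
t 10.875 pos [ 0.4203 -0.1735  0.2549] yaw 171.83 zax [-0.009  0.003 -1.   ] off [-0.96 -0.94  5.08] off_after [-0.92 -0.92  5.09] twist [ 0.01  -0.056  0.078] F [ 1.   0.3 -0.2] w 0.237
```

Request:
apply_moves(hand=[1, 1, 1, 1, 1], offset=[[-0.5, -0.9, 2.5], [0, 0, 2.2], [0, 0, 0.3], [0, 0, 0], [0, 0, 0]], twist=[[0, 0, 0.08], [0, 0, 0], [0, 0, 0], [0, 0, 0], [0, 0, 0]])

```text
t: 11.5
position: [0.4276, -0.181, 0.2085]
tool_rot: [-0.241, -3.128, -0.001]
force: [0.2, -0.3, -1.4]
grip_width: 0.243
```

```bash
python3 - <<'E'
from h import *
go(.428,-.184,.204,171.05)
p=cam('scene');s=monitor.observe()
# overlay expected tip & mouth on enlarged crop
a=np.radians(-9.6);u=np.array([np.cos(a),np.sin(a),0]);v=np.array([-u[1],u[0],0]);b=np.array([.640,-.2445,0])
M=R.from_rotvec(s['tool_rot']).as_matrix();tip=np.array(s['position'])+M@[-.134,-.0012,.1668];print('tip',tip.round(4))
im=p['img'].copy();k=4;x0,y0=230,180
im=cv2.resize(im[y0:y0+110,x0:x0+130],None,fx=k*1.4,fy=k*1.4,interpolation=cv2.INTER_CUBIC)
pts=[tip]+[b+u*x+v*y+np.array([0,0,.058]) for x,y in((-.055,-.069),(-.055,.069),(.055,.069),(.055,-.069),(-.055,.012),(-.055,.036),(.037,.012),(.037,.036))]
for i,q in enumerate(proj(p,pts)):
    cv2.circle(im,tuple(int(t) for t in ((q-[x0,y0])+.5)*k*1.4),4,(0,0,255) if i==0 else (0,255,0),1)
cv2.imwrite('pics/s6.png',im)
E
```

```text
t 11.5 pos [ 0.4276 -0.181   0.2085] yaw 171.2 zax [-0.004  0.001 -1.   ] off [-0.09 -0.29  0.45] off_after [-0.09 -0.29  0.45] twist [ 0.    -0.023  0.015] F [ 0.2 -0.3 -1.4] w 0.243
tip [ 0.5593 -0.2027  0.0414]
```

View pics/s6.png

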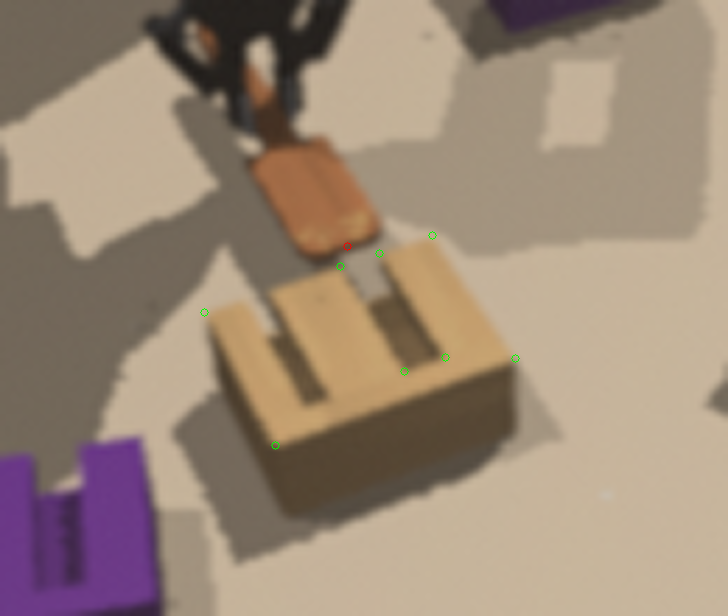

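The scene crop has the tip (red, (347,247)) about 30 mm in front of the wide slot, as modelled. The block overlay (green) fits to about 2–3 mm, mostly along the slot axis. Fine-aligning.

Request:
apply_moves(hand=[1, 1, 1], offset=[[0, -0.35, 0.45], [0, 0, 0.1], [0, 0, 0]], twist=[[0, 0.03, 0], [0, 0, 0], [0, 0, 0]])

```text
t: 11.92
position: [0.4276, -0.1851, 0.204]
tool_rot: [-0.241, -3.125, 0.0]
force: [0.2, -0.4, -0.6]
grip_width: 0.242
```

```bash
python3 - <<'E'
from h import *
go(.428,-.1845,.204,171.05)
p=cam('wrist');inhand(p)
E
```

```text
t 11.925 pos [ 0.4276 -0.1851  0.204 ] yaw 171.18 zax [-0.007  0.    -1.   ] off [-0.04  0.07  0.  ] off_after [-0.03  0.07  0.  ] twist [-0.005 -0.042  0.013] F [ 0.2 -0.4 -0.6] w 0.242
handle in tool: yaw deg 0.44 y0 mm 1.01 top pitch deg 0.43 top z at x=0 0.1593 xmax 0.1063 w 0.0218
```

Request:
apply_moves(hand=[1, 1, 1, 1, 1], offset=[[-1.5, 0, 0], [-1.5, 0, 0], [-1.0, 0, 0], [-1.0, 0, 0], [0, 0, 0]], twist=[[0, 0, 0], [0, 0, 0], [0, 0, 0], [0, 0, 0], [0, 0, 0]])

```text
t: 12.6
position: [0.4783, -0.1931, 0.2036]
tool_rot: [-0.242, -3.124, 0.0]
force: [0.6, -0.0, -0.6]
grip_width: 0.242
```

```bash
python3 - <<'E'
from h import *
go(.548,-.205,.204,171.05)
p=cam('wrist');inhand(p)
E
```

```text
t 12.6 pos [ 0.4783 -0.1931  0.2036] yaw 171.15 zax [-0.008  0.    -1.   ] off [-7.07 -0.1  -0.09] off_after [-7.07 -0.09 -0.04] twist [-0.004 -0.045  0.01 ] F [ 0.6 -0.  -0.6] w 0.242
handle in tool: yaw deg 0.42 y0 mm 0.94 top pitch deg 0.79 top z at x=0 0.1591 xmax 0.1059 w 0.0217
```

The blade is about 20 mm in, with no reaction force and no slip in the hand. Continuing.

Request:
apply_moves(hand=[1, 1, 1, 1, 1], offset=[[-1.6, -0.02, 0], [-1.6, -0.02, 0], [-1.6, -0.02, 0], [-1.2, -0.02, 0], [0, 0, 0]], twist=[[0, 0, 0], [0, 0, 0], [0, 0, 0], [0, 0, 0], [0, 0, 0]])

```text
t: 13.28
position: [0.5373, -0.2032, 0.2032]
tool_rot: [-0.242, -3.123, -0.0]
force: [0.4, -0.5, 0.1]
grip_width: 0.243
```

```bash
python3 - <<'E'
from h import *
go(.548,-.205,.204,171.05)
p=cam('wrist');inhand(p)
E
```

```text
t 13.275 pos [ 0.5373 -0.2032  0.2032] yaw 171.13 zax [-0.01   0.001 -1.   ] off [-1.08 -0.01 -0.09] off_after [-1.08 -0.01 -0.08] twist [-0.003 -0.055  0.008] F [ 0.4 -0.5  0.1] w 0.243
handle in tool: yaw deg 0.53 y0 mm 0.83 top pitch deg 0.91 top z at x=0 0.1591 xmax 0.1055 w 0.0217
```

Request:
apply_moves(hand=[1, 1, 1, 1], offset=[[-0.4, 0, 0], [-0.3, 0, 0], [-0.3, 0, 0], [0, 0, 0]], twist=[[0, 0, 0], [0, 0, 0], [0, 0, 0], [0, 0, 0]])

```text
t: 13.82
position: [0.5464, -0.2047, 0.2031]
tool_rot: [-0.243, -3.121, -0.001]
force: [0.1, -0.5, 1.3]
grip_width: 0.244
```

Request:
apply_moves(hand=[1], offset=[[-0.3, 0, 0]], twist=[[0, 0, 0]])

```text
t: 13.95
position: [0.5493, -0.2051, 0.203]
tool_rot: [-0.243, -3.121, -0.001]
force: [-1.4, -0.5, 1.9]
grip_width: 0.238
```

Request:
apply_moves(hand=[1], offset=[[-0.3, 0, 0]], twist=[[0, 0, 0]])

```text
t: 14.08
position: [0.5515, -0.2054, 0.2025]
tool_rot: [-0.242, -3.117, -0.002]
force: [-16.5, 1.9, 12.6]
grip_width: 0.241
```

A 16 N reaction at x = 0.5515, right at the predicted home position. Checking before I release.

Request:
apply_moves(hand=[1, 1], offset=[[0.05, 0, 0], [0, 0, 0]], twist=[[0, 0, 0], [0, 0, 0]])

```text
t: 14.32
position: [0.5514, -0.2056, 0.2029]
tool_rot: [-0.243, -3.118, -0.001]
force: [-2.5, 0.9, 2.8]
grip_width: 0.243
```

```bash
python3 - <<'E'
from h import *
go(.551,-.205,.204,171.05)
p=cam('wrist');inhand(p)
cv2.imwrite('pics/w7.png',p['img'])
E
```

```text
t 14.325 pos [ 0.5514 -0.2056  0.2029] yaw 171.09 zax [-0.014  0.002 -1.   ] off [ 0.05  0.06 -0.11] off_after [ 0.05  0.06 -0.11] twist [-0.002 -0.083  0.004] F [-2.5  0.9  2.8] w 0.243
handle in tool: yaw deg 0.35 y0 mm 0.86 top pitch deg 1.09 top z at x=0 0.1594 xmax 0.1059 w 0.0218
```

View pics/w7.png

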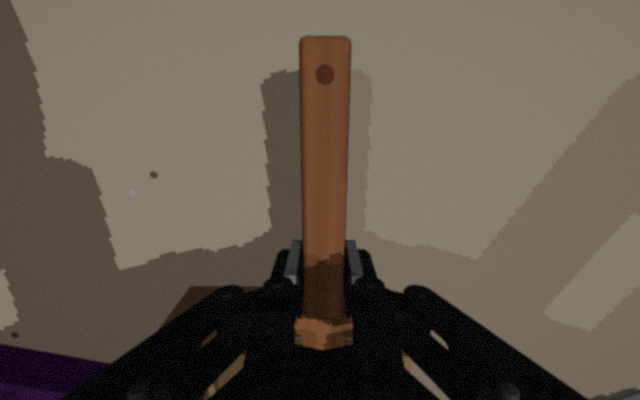

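The handle hasn't slipped in the hand and the blade is seated. Letting go and rising straight up.

Request:
apply_moves(hand=[3.0, 5.0, 5.0, 5.0, 5.0, 5.0, 5.0, 5.0], offset=[[0, 0, 0], [0, 0, 0], [0, 0, 0], [0, 0, 0], [0, 0, -3], [0, 0, -4], [0, 0, -4], [0, 0, 0]], twist=[[0, 0, 0], [0, 0, 0], [0, 0, 0], [0, 0, 0], [0, 0, 0], [0, 0, 0], [0, 0, 0], [0, 0, 0]])

```text
t: 15.38
position: [0.5525, -0.2054, 0.314]
tool_rot: [-0.242, -3.115, -0.004]
force: [-0.1, -0.2, 0.7]
grip_width: 0.586
```

Request:
apply_moves(hand=[5.0, 5.0, 5.0, 5.0], offset=[[0, 4, -1], [0, 5, -1], [0, 4, -1], [0, 0, 0]], twist=[[0, 0, 0], [0, 0, 0], [0, 0, 0], [0, 0, 0]])

```text
t: 15.88
position: [0.5727, -0.0741, 0.3414]
tool_rot: [-0.245, -3.111, -0.005]
force: [-0.3, -0.4, -0.2]
grip_width: 0.578
```

```bash
python3 - <<'E'
from h import *
p=cam('wrist');go(.551,-.205,.204,171.05)
for d in finder.regions_of('turner',p)[:2]:
    m=np.uint8(d['mask']);P,_=depthpts(p,cv2.erode(m,np.ones((3,3)))>0);
    if len(P): print('turner',round(d['conf'],2),np.round(d['at']),m.sum(),rect(P),np.percentile(P[:,2],[5,50,95]).round(4))
    k=(P[:,2]>.03)&(P[:,2]<.06);Q=P[k];c=Q.mean(0);print('dir',np.linalg.svd(Q-c,full_matrices=False)[2][0].round(4))
for d in finder.regions_of('block',p)[:2]:
    m=np.uint8(d['mask']);P,_=depthpts(p,cv2.erode(m,np.ones((3,3)))>0);P=P[(P[:,2]>.052)&(P[:,2]<.064)]
    if len(P)>5: print('block',round(d['conf'],2),np.round(d['at']),rect(P))
cv2.imwrite('pics/w8.png',p['img'])
E
```

```text
t 15.925 pos [ 0.5723 -0.0753  0.3406] yaw 170.94 zax [-0.022  0.004 -1.   ] off [ -0.24 -13.16  13.65] off_after [  0.09 -13.15  13.66] twist [ 0.006 -0.128 -0.011] F [-0.4 -0.5 -1.1] w 0.582
turner 0.65 [188. 174.] 5970 (array([ 553.3, -210.6]), array([ 56.7, 220.2]), 86.9) [0.0302 0.0385 0.0419]
dir [ 0.9813 -0.1917  0.0162]
block 0.74 [152. 262.] (array([ 639.8, -243.3]), array([138.5, 110.2]), 80.1)
block 0.73 [ 39. 315.] (array([ 674.9, -417.3]), array([ 51.3, 112.1]), 66.0)
```

View pics/w8.png

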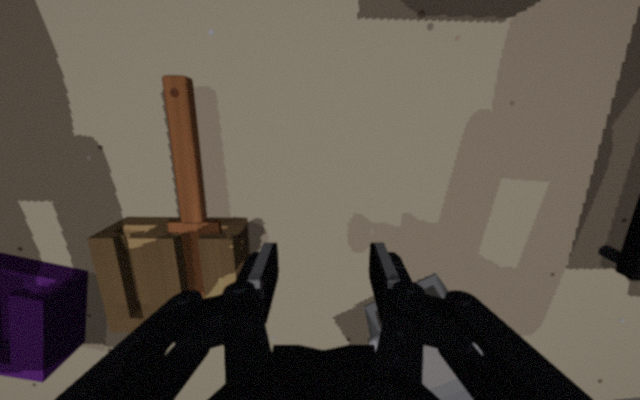

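The wrist view shows the turner seated: the shoulder at (193,227) is just outside the block face, the blade shows in the wide channel at (190,265), and the handle is free. One numeric check of tip depth, sideways offset and the bystanders.

```bash
python3 - <<'E'
from h import *
p=cam('wrist');d=finder.regions_of('turner',p)[0];P,_=depthpts(p,np.array(d['mask']))
a=np.radians(-9.75);u=np.array([np.cos(a),np.sin(a)]);v=np.array([-u[1],u[0]]);b=np.array([.640,-.2435]);mouth=b-.055*u+.024*v
q=np.c_[(P[:,:2]-mouth)@u,(P[:,:2]-mouth)@v,P[:,2]];h=q[(q[:,0]<-.015)&(q[:,2]>.03)&(abs(q[:,1])<.04)]
e=np.arange(-.14,-.015,.008);r=np.array([(x,(np.percentile(k[:,1],2)+np.percentile(k[:,1],98))/2,np.median(k[:,2])) for x in e for k in [h[abs(h[:,0]-x)<.004]] if len(k)>20])
f=np.polyfit(r[:,0],r[:,1],1);g=np.polyfit(r[:,0],r[:,2],1);end=np.percentile(h[:,0],.3)
print('end x',end.round(4),'tip x',(end+.24).round(4),'y at tip',np.polyval(f,.09).round(4),'yaw',np.degrees(f[0]).round(2),'pitch',np.degrees(g[0]).round(2),'tip z rel',(np.polyval(g,.09)-.009-.036).round(4))
s=cam('scene')
for t,lo,hi in (('clip_box',.05,.07),('salt_cellar',.06,.08),('spice_grinder',.1,.15)):
    m=np.uint8(finder.regions_of(t,s)[0]['mask']);P,_=depthpts(s,cv2.erode(m,np.ones((3,3)))>0);P=P[(P[:,2]>lo)&(P[:,2]<hi)];print(t,rect(P)[0])
E
```

```text
end x -0.1471 tip x 0.0929 y at tip 0.0 yaw 0.23 pitch 2.54 tip z rel 0.0017
clip_box [792.4  22.2]
salt_cellar [ 315.9 -405.7]
spice_grinder [ 521.  -568.4]
```

```bash
python3 -c "
from plant import hand_in
print(hand_in())"
```

```text
the job is handed in; nothing more can be done
None
```

I pulled the turner out by its blade and laid it flat and released on the counter. I then took it by the handle, pushed it blade first into the wooden block's wide slot until it touched the rear wall, let go, backed off and handed in. The hand-in gave no verdict.

**Lay-down check:** The released turner lay flat. Its handle end was about 143 mm on the -y side of the griddle's centre, and 122 mm was needed.

**Final checks:**

| Check | Measured | Allowed |
|---|---|---|
| Tip depth in slot | about 93 mm | 84–98 mm |
| Sideways offset at tip | about 0 mm | ±8 mm |
| Tip height from slot centre | about +2 mm | ±7 mm |
| Angle to slot | 0.2° sideways, 2.5° handle droop | 6.9° (0.12 rad) |

- **Force:** There was one 16 N push when the tip met the rear wall.
- **Bystanders:** Their measured positions changed by no more than about 3 mm, which is within measurement noise.
- **Disagreements:** Block position estimates from the three cameras differed by 4–5 mm. I relied mainly on the wrist camera. One wrist detection of the turner was really the wooden block, and another was the clear box. I discarded both.

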